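# Clamp a specimen block for trimming

### The job

Slide the blue carrier with its wax block fully home against the end stop under the clamp, then screw the red wing knob down until the pad holds the block snugly, at about 10 N, and let go. The knob sinks as it turns until the pad touches, so go down with it just that far: do not crush the block or bend the clamp's spring arm hard either way, and leave the jar, the slide tray and the stack of cassettes alone.

Things in the scene. Friction and masses are not known exactly. Their poses are not given: they have to be found in the camera images.
- seat (a point): Point on the fixed clamp stand, on the guideway floor 12 mm above the bench, right under the spindle axis. Its x axis is the sliding direction, from the open mouth to the steel end stop, whose face is at x = +25 mm; z up. White base x -190 to +80, y -45 to +45 mm. Two aluminium rails at y = 22 to 29 mm either side, 12 mm above the floor, x -145 to +35 mm.
- boss (a point): Centre of the top of the brass boss at the end of the steel spring arm, on the spindle axis, 82 mm above the bench at rest. The arm (32 mm wide) runs 67 mm from here towards +x of seat, to a white post 84 mm high at x = 44 to 74 mm. Everything of the stand but the knob stays below 90 mm.
- carrier: Loose blue slide plate 130 x 40 x 8 mm (about 0.12 kg) between the rails, 2 mm play each side, with a hard wax block (28 x 28 mm) in an orange cassette. Origin: underside of the plate below the block's centre; x points to its front end, 25 mm ahead, so fully home the origin lies at seat. Block top 26 mm above the origin. It starts 40 to 80 mm short of home.
- tab (a point): Middle of the carrier's upright blue grip tab, 88 mm behind the carrier's origin and 38 mm above its underside. The tab is 12 mm thick across the guideway (y), 30 mm long (x); its top is 62 mm above the bench.
- spindle: Vertical clamp spindle (11 mm steel rod) in the spring arm, red wing knob on top, black rubber pad (22 mm round, does not turn) at its foot. Origin on its axis, 76 mm above the bench with the knob joint at 0, sinking with the knob. The pad's underside is 23 to 27 mm below the origin: pads are not equally worn, so the touch must be felt.
- knob (a joint): Turn of the wing knob, rad, 0 to 6, growing clockwise seen from above, which lowers spindle, pad and knob together by 4 mm per rad relative to the spring arm (coarse thread, 25 mm per turn). Starts at 0.2 to 1.0. Dry friction about 0.07 N m, it stays where left; each newton of clamp force adds about 0.004 N m.
- wing (a point): Middle of the knob's red wing, on the axis. The wing is 40 mm long along this point's x, 12 mm thick along its y, 28 mm high (14 mm above and below this point), on a black disc 40 mm across and 4 mm thick. 128 mm above the bench at knob joint 0; sinks with the knob.
- beam (a joint): Lift of the spring arm at the spindle, m, up positive, 0 at rest. Gives 1 mm per 4 N: up when the pad presses on the block (2.5 mm at 10 N), up or down when the knob is pulled or pushed. Over 5 mm is bending it hard. Once the pad touches, the knob stops sinking and the arm rises instead; about 0.6 rad more makes 10 N; over 25 N crushes the block.
- jar: Closed specimen jar with a red lid, 52 mm across, 70 mm high; origin at the centre of its underside. Bystander.
- slide_tray: White open slide tray 100 x 140 x 22 mm; origin at the centre of its underside. Bystander.
- cassettes: Stack of three cassettes in one piece, 40 x 28 x 21 mm; origin at the centre of its underside. Bystander.
Mind the look-alikes: they are no part of the job. What is meant by the carrier is not brown, green or turquoise, and is the smaller of those in its own colour.

How it is judged:
On the way, in this order (a step that is already met when the one before it is completed fails the run):
1. the carrier is home against the end stop, within 3 mm (x of carrier in the frame of seat above -0.003 m and z of carrier in the frame of seat below 0.003 m), for 0.2 s.
2. the pad presses on the block with more than 5 N (contact force between spindle and carrier above 5 N), for 0.2 s.
At the end, for the whole second after the job is handed in: The carrier rests flat in the guideway within 3 mm of the end stop, and with the knob let go the pad presses on the block with 5 to 15 N (all of step 1 and contact force between spindle and carrier between 5 and 15 N and linear speed of carrier below 0.01 m/s); the robot touches nothing.
It fails at once if the block is crushed: the pad presses on it with more than 25 N (contact force between spindle and carrier above 25 N).
It fails at once if the spring arm is bent more than 5 mm up or down (value of joint beam above 0.005 m or value of joint beam below -0.005 m).
It fails at once if the jar, the slide tray or the cassettes are moved more than 15 mm (distance of any of jar, slide_tray, cassettes from where it was at the start of the episode above 0.015 m).
It also fails if it takes over 72 s, if anything falls off the work surface, if the arm or the gripper's body presses on something with over 40 N, if the wrist force passes 120 N, or if a joint passes its speed limit or range.

### The arm

A 6-joint arm with a two-finger parallel gripper is mounted at the origin on the work surface. World frame = base frame: x ahead of the robot, y to its left, z up, the work surface at z = 0. Lengths are in m, angles in rad, forces in N, time in s.
With the tool pointing down it reaches from about 0.375 to 0.75 m from the base axis. Payload 9 kg.
Tool frame: the origin (TCP) lies midway between the tips of the shut fingers; the grasp point (between the pads) lies 19 mm behind it; z points along the fingers, y is the line along which they close (so a half turn about z gives the same grasp; the last joint's range is limited). The gripper opens to 85 mm and grips with 20 to 120 N. Pads are 22 mm wide; open, the fingers measure 114 mm over their backs; the gripper's body (76 mm by 85 mm) begins 54 mm behind the grasp point. The pads swing forward as they close: fully open they stand 13 mm farther back than shut.
Start: joints at [1.13, 0.104, 0.097, 1.564, 0, 1.353], TCP at [0.133, 0.585, 0.231] pointing down, gripper open.
Joint ranges: [-2.99, 2.99], [-0.84, 1.86], [-1.1, 1.16], [-1.84, 2.11], [-1.51, 1.56], [-3.14, 3.14]. Speed limits (rad/s): [2.22, 2.22, 2.57, 3.14, 3.14, 3.14].

### API

Orientations are given as a unit quaternion [x, y, z, w].
In Python, from workcell import env gives the robot as it stands.
- The arm moves only by the shell command python3 -m pendant 'ROWS'. ROWS is JSON, a list of rows, each an object of numbers: "claw": the gripper's target within -1 to 1 (fully open at 1, half-way at 0, shut at -1); "dx", "dy", "dz": the shift along the tool's x, y, z in mm; "spin": the turn about the tool's z in rad. A call has 1 to 8 rows; each row shifts and turns the commanded pose from where the row before left it, along the tool's axes as they then stand; what a row does not reach is not made up. A row lasts 1/10 s, in which the tool goes at most 50 mm and 8.59 degrees, less where a joint would pass 70% of its speed; a pose out of reach is approached as far as the arm can. A call is refused whole if a number of a shift passes 50 or a number of a turn 0.15, either way. A call with a gripper value outside its range is refused whole. The fingers move at their own pace and stop on an object; the grip force is fixed at half the most. Time passes only in rows, so rows that do not move let the fingers close. It gives the time, the measured TCP pose, the force, the opening and the grip force at its end, in the units of the state.
- env.read_state(): the state, without advancing time (a new reading comes with each control period).
- env.get_image(name): name is "scene" or "top"; returns (picture, depth): 480x640x3 uint8, red, green, blue; 480x640 float32, m along the optical axis (not along the pixel's ray), 0 where there is no reading.
- env.camera_params(name): a dict with "vfov" (degrees; the focal length in pixels is half the picture's height over the tangent of half this angle, whatever the lens; pixels are square), "cx", "cy" (the principal point, pixels), "pose" (4x4, takes a point from camera to world coordinates). Camera axes: x right, y up, looking along -z (the intrinsics and any distortion apply to the point x, -y, -z); pixel columns grow to the right and rows downward; lengths in m; the calibration is good to about 2 mm. A picture is of the moment at which its call begins. camera_params takes no time and is no camera call.
- env.job_done(): hands the job in; it is judged then, once.
The state is a dict: "time_s": time; "joint_positions": joint angles; "joint_velocities": joint speeds; "joint_torque": joint torques, N m; "eef_pos": TCP position; "tool_rot": TCP orientation; "ft_force": force on the tool from outside, world axes, zero at the start; "moment": the same for the moment, N m; "grip_width": finger opening in m; "grip_force": force on a finger pad.
Only numpy, scipy, OpenCV 4.12 (cv2) and the standard library are available. Lean on these libraries where they do the work, as an engineer would, in place of code of your own. Each camera call takes 0.05 s, during which the arm holds its last target. There are 200 camera calls.

## Working session

There is one attempt and no reset: what is moved stays moved. The work goes in short steps, Python scripts to look and compute and a shell command to move; the robot and the scene stay as the last step left them, time stands still between calls to the robot, and variables do not carry over. Pictures are saved under pics/ and viewed, at most 10 in all, crops included, and the job is handed in when it is done.

```bash
ls; mkdir -p pics; python3 - <<'E'
from workcell import env
import cv2,numpy as np
for n in("scene","top"):
    im,d=env.get_image(n); cv2.imwrite(f"pics/{n}0.png",im[:,:,::-1]); np.savez(f"{n}0.npz",im=im,d=d)
    p=env.camera_params(n); print(n,{k:(np.round(v,4).tolist() if k=='pose' else v) for k,v in p.items()})
s=env.read_state();print(s)
E
```

```text
pics
scene {'vfov': 55.56443668306939, 'cx': 317.9178942932476, 'cy': 236.18087607196819, 'pose': [[-0.2032, -0.731, 0.6514, 1.13], [0.9791, -0.1575, 0.1287, 0.1153], [0.0085, 0.664, 0.7477, 0.7818], [0.0, 0.0, 0.0, 1.0]]}
top {'vfov': 46.83027099567432, 'cx': 314.6817990655267, 'cy': 242.11571195526977, 'pose': [[-0.0096, 0.9936, -0.1126, 0.4216], [-0.9996, -0.0064, 0.0292, 0.0146], [0.0283, 0.1128, 0.9932, 1.136], [0.0, 0.0, 0.0, 1.0]]}
{'time_s': 0.1, 'joint_positions': array([1.13027106e+00, 1.04644238e-01, 9.65149990e-02, 1.56390281e+00,
       2.72095907e-06, 1.35312205e+00]), 'joint_velocities': array([ 0.00154475, -0.00185962,  0.00160708,  0.00051638,  0.00109459,
        0.00022562]), 'joint_torque': array([ 5.19758018e-03, -5.58199918e+01,  5.04725504e+01,  1.27704153e-02,
       -2.29760954e-04,  3.04999980e-05]), 'eef_pos': array([0.13244506, 0.58487923, 0.23057973]), 'tool_rot': array([ 1.11195046e-01,  9.93798410e-01, -5.84261262e-04, -2.00974148e-04]), 'ft_force': array([-0.3138297 , -0.23865592, -0.49470863]), 'moment': array([ 0.01182349, -0.05445637, -0.02092979]), 'grip_force': 0.0, 'grip_width': 0.08585618078066626}
```

View pics/scene0.png

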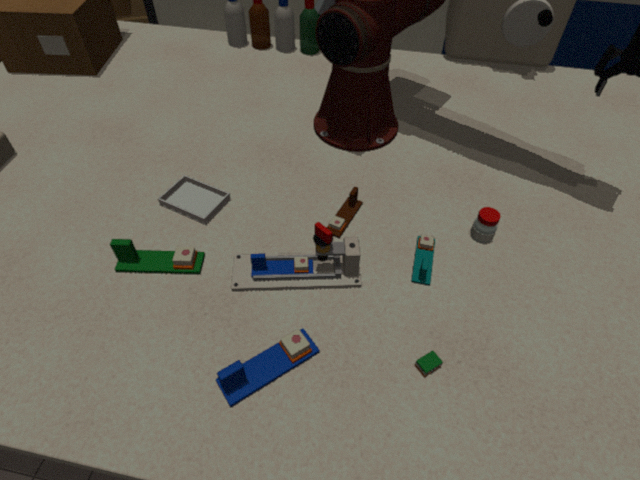

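View pics/top0.png

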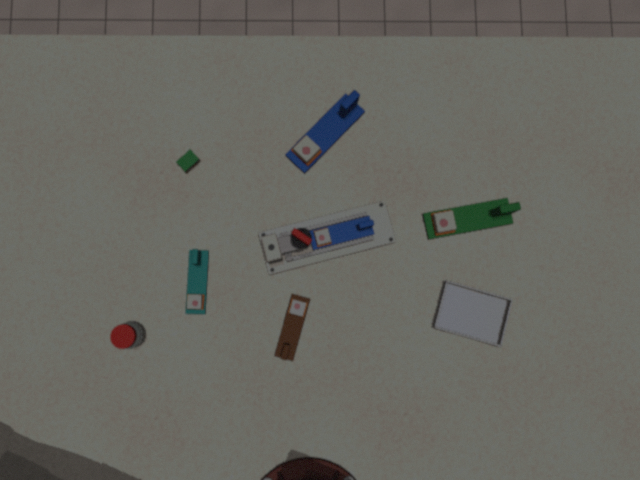

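The real carrier is the small blue one in the stand: in the top view the tab is at about (364,226), the knob at (302,238) and the post at (271,247). Sliding is to the left in that picture (world +y). The jar is at (124,336), the tray at (471,313) and the cassettes at (188,160), all clear of the stand.

```bash
cat > h.py <<'E'
import numpy as np,cv2
from workcell import env
def cam(n):
    p=env.camera_params(n); f=240/np.tan(np.radians(p['vfov'])/2); return p,f,np.array(p['pose'])
def cloud(n,d):
    p,f,T=cam(n); v,u=np.mgrid[:480,:640]
    c=np.stack([(u-p['cx'])/f*d,-(v-p['cy'])/f*d,-d],-1); return c@T[:3,:3].T+T[:3,3]
def ray(n,uv,z):
    p,f,T=cam(n); r=T[:3,:3]@np.array([(uv[0]-p['cx'])/f,-(uv[1]-p['cy'])/f,-1]); return T[:3,3]+r*(z-T[2,3])/r[2]
def ax(P):
    q=P[:,:2]-P[:,:2].mean(0); w,V=np.linalg.eigh(q.T@q/len(q)); return np.degrees(np.arctan2(V[1,1],V[0,1])),np.sqrt(12*w)
E
cat > m.py <<'E'
from h import *
import sys
for n in("top","scene"):
    if len(sys.argv)>1: im,d=env.get_image(n); cv2.imwrite(f"pics/{n}{sys.argv[1]}.png",im[:,:,::-1])
    else: z=np.load(n+"0.npz"); im,d=z['im'],z['d']
    P=cloud(n,d); h=cv2.cvtColor(im,cv2.COLOR_RGB2HSV)
    near=(np.hypot(P[...,0]-.44,P[...,1])<.2)&(d>0)
    red=((h[...,0]<8)|(h[...,0]>172))&(h[...,1]>150)&(h[...,2]>60)
    blue=(abs(h[...,0]-112)<10)&(h[...,1]>120)
    print(n,'bench z',np.median(P[300:310,380:400,2]) if n=='top' else '')
    for nm,m in(('wing',red&near&(P[...,2]>.09)),('tab',blue&near&(P[...,2]>.05)),('plate',blue&near&(P[...,2]<.035)),
                ('base',near&(P[...,2]>.006)&(P[...,2]<.2))):
        Q=P[m]
        if len(Q)<5: print(nm,len(Q)); continue
        a,s=ax(Q); lo,hi=np.percentile(Q,[2,98],axis=0)
        print(nm,len(Q),'med',Q.mean(0).round(4),'lo',lo.round(4),'hi',hi.round(4),'ang',a.round(1),s.round(4))
        if nm=='base' and n=='top':
            r=cv2.minAreaRect(Q[:,:2].astype('f4')); print(r)
E
python3 m.py
```

```text
top bench z 0.00042876328600005564
wing 135 med [0.5457 0.009  0.1367] lo [ 0.533  -0.0062  0.1102] hi [0.5571 0.0244 0.1423] ang 55.0 [0.014  0.0356]
tab 4
plate 13 med [ 0.5591 -0.0447  0.0211] lo [ 0.5417 -0.1146  0.0173] hi [ 0.5874 -0.0114  0.0306] ang 97.8 [0.0407 0.1381]
base 6222 med [ 0.5164 -0.0154  0.0311] lo [ 0.3284 -0.1468  0.0066] hi [0.6043 0.0823 0.1367] ang 143.8 [0.1779 0.2919]
((0.44253599643707275, -0.01739242672920227), (0.38600075244903564, 0.36316120624542236), 26.094694137573242)
scene bench z 
wing 91 med [0.5482 0.0099 0.138 ] lo [ 0.5357 -0.0063  0.1357] hi [0.5605 0.0258 0.1403] ang 55.4 [0.0114 0.0394]
tab 19 med [ 0.5732 -0.0773  0.0683] lo [ 0.5482 -0.1278  0.0502] hi [0.5875 0.0146 0.1104] ang 102.1 [0.019 0.207]
plate 34 med [ 0.5646 -0.0786  0.0214] lo [ 0.5346 -0.1279  0.0146] hi [ 0.5896 -0.0097  0.0318] ang 108.7 [0.0416 0.1479]
base 5215 med [ 0.5385 -0.0069  0.0362] lo [ 0.3383 -0.1298  0.007 ] hi [0.6074 0.0832 0.135 ] ang 142.8 [0.1733 0.2599]
```

```bash
sed -i "s/^    near=.*/    near=(np.hypot(P[...,0]-.55,P[...,1]+.04)<.17)\&(d>0)\&(P[...,0]>.47)/; s/^    blue=.*/    I=im.astype(int);blue=(I[...,2]>1.5*I[...,0])\&(I[...,2]>1.4*I[...,1])\&(I[...,2]>50)\&(P[...,0]<.64)/" m.py
sed -i "s/(P\[...,2\]>.006)&(P\[...,2\]<.2)/(P[...,2]>.006)\&(P[...,2]<.02)\&(I.max(-1)-I.min(-1)<60)/" m.py
python3 m.py; python3 - <<'E'
import sys; sys.path.insert(0,'.')
from h import *
z=np.load('top0.npz');im,d=z['im'],z['d']
c=im[190:290,240:410,::-1]; cv2.imwrite('pics/c0.png',cv2.resize(c,None,fx=4.7,fy=4.7,interpolation=cv2.INTER_CUBIC))
E
```

```text
top bench z 0.00042876328600005564
wing 135 med [0.5457 0.009  0.1367] lo [ 0.533  -0.0062  0.1102] hi [0.5571 0.0244 0.1423] ang 55.0 [0.014  0.0356]
tab 95 med [ 0.5773 -0.1138  0.0634] lo [ 0.554  -0.1301  0.0536] hi [ 0.5863 -0.0088  0.1108] ang 104.2 [0.0124 0.0735]
plate 778 med [ 0.5693 -0.0803  0.0204] lo [ 0.5402 -0.1313  0.0159] hi [ 0.5965 -0.0128  0.025 ] ang 104.2 [0.0415 0.1082]
base 3104 med [ 0.5632 -0.0588  0.0125] lo [ 0.4927 -0.1742  0.007 ] hi [0.699  0.0868 0.0192] ang 105.2 [0.1396 0.2856]
((0.6002256870269775, -0.042085081338882446), (0.31141868233680725, 0.23665618896484375), 88.73983764648438)
scene bench z 
wing 91 med [0.5482 0.0099 0.138 ] lo [ 0.5357 -0.0063  0.1357] hi [0.5605 0.0258 0.1403] ang 55.4 [0.0114 0.0394]
tab 61 med [ 0.5804 -0.1188  0.0613] lo [ 0.5732 -0.1318  0.0592] hi [ 0.5871 -0.105   0.0633] ang 104.3 [0.0123 0.0279]
plate 533 med [ 0.5686 -0.0769  0.0195] lo [ 0.5398 -0.1281  0.0158] hi [ 0.5947 -0.0116  0.0225] ang 109.4 [0.0386 0.1085]
base 2374 med [ 0.5796 -0.0527  0.0122] lo [ 0.5183 -0.1743  0.0073] hi [0.6302 0.0867 0.0192] ang 100.2 [0.097  0.2842]
```

View pics/c0.png

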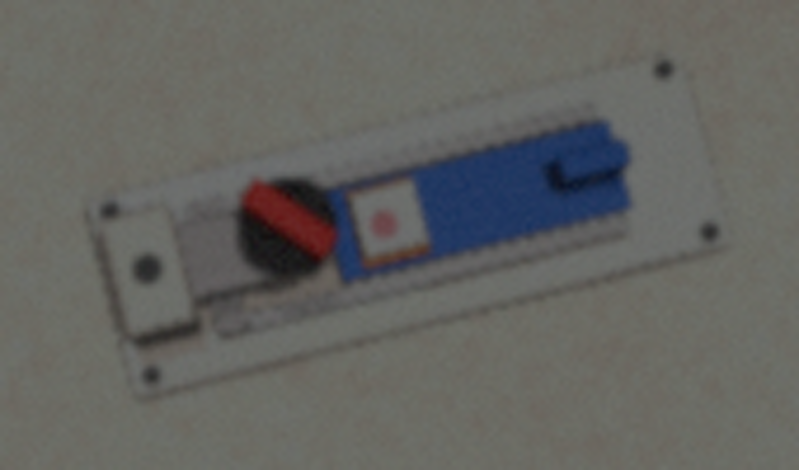

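The crop shows the four base screws at (108,210), (663,69), (708,232) and (150,376), the tab top near (600,160) and the wing centre near (290,220).

```bash
python3 - <<'E'
from h import *
S=[ray('top',(240+(x+.5)/4.7-.5,190+(y+.5)/4.7-.5),.012)[:2] for x,y in[(108,210),(663,69),(708,232),(150,376)]]
S=np.array(S);print(S.round(4)); u=(S[0]+S[3]-S[1]-S[2]);print('dir',np.degrees(np.arctan2(u[1],u[0])))
u/=np.linalg.norm(u); c=S.mean(0); seat=c+u*.055; print('c',c,'seat from base',seat)
for n in('top','scene'):
    z=np.load(n+'0.npz');im,d=z['im'],z['d'];P=cloud(n,d);I=im.astype(int)
    b=(I[...,2]>1.5*I[...,0])&(I[...,2]>1.4*I[...,1])&(I[...,2]>50)
    m=b&(np.hypot(P[...,0]-.58,P[...,1]+.118)<.03)&(abs(P[...,2]-.062)<.005); v,w=np.nonzero(m)
    p=ray(n,(w.mean(),v.mean()),.062);print(n,'tab',m.sum(),p.round(4),ax(P[m]), 'along from seat',(p[:2]-seat)@u,'lat',(p[0]-seat[0])*-u[1]+(p[1]-seat[1])*u[0])
    r=(I[...,0]>2*I[...,1])&(I[...,0]>60)&(np.hypot(P[...,0]-.547,P[...,1]-.01)<.035)&(P[...,2]>.13);v,w=np.nonzero(r)
    print(n,'wing',r.sum(),np.median(P[r],0).round(4),ray(n,(w.mean(),v.mean()),.139).round(4),ax(P[r]))
E
```

```text
[[ 0.5657  0.0877]
 [ 0.6267 -0.1555]
 [ 0.5544 -0.1736]
 [ 0.4934  0.0696]]
dir 104.07929562965386
c [ 0.56006474 -0.04295322] seat from base [0.54668519 0.01039458]
top tab 85 [ 0.5783 -0.1173  0.062 ] (np.float64(105.38360652406664), array([0.01202636, 0.02771362])) along from seat -0.1315472337268879 lat 0.0003848148440693637
top wing 130 [0.5457 0.01   0.1387] [0.5452 0.0095 0.139 ] (np.float64(54.74455795397822), array([0.01128721, 0.03758264]))
scene tab 60 [ 0.5808 -0.1185  0.062 ] (np.float64(104.119069090481), array([0.01239558, 0.02804236])) along from seat -0.1333650921237504 lat -0.0017683060375160223
scene wing 91 [0.5478 0.0098 0.138 ] [0.5492 0.0102 0.139 ] (np.float64(55.36732502595068), array([0.01137315, 0.03938239]))
```

```bash
cat > go.py <<'E'
import sys; from h import *; from scipy.spatial.transform import Rotation as R
t=np.array([float(a) for a in sys.argv[1:4]]); s=env.read_state(); Q=R.from_quat(s['tool_rot']).as_matrix()
yaw=np.degrees(np.arctan2(Q[1,0],Q[0,0])); d=Q.T@(t-s['eef_pos'])*1000
print('t',s['time_s'],'pos',s['eef_pos'].round(4),'yaw',yaw.round(2),'tilt',Q[:,2].round(4),'F',s['ft_force'].round(2),'M',s['moment'].round(3),'j',s['joint_positions'].round(2),'w',round(s['grip_width'],4))
print('dxyz',d.round(1),'len',np.linalg.norm(d).round(1),'spin',np.radians((yaw-float(sys.argv[4])+180)%360-180).round(3))
E
python3 go.py .5795 -.118 .2 104.1
```

```text
t 0.1 pos [0.1324 0.5849 0.2306] yaw 167.23 tilt [-5.0e-04 -1.1e-03 -1.0e+00] F [-0.31 -0.24 -0.49] M [ 0.012 -0.054 -0.021] j [1.13 0.1  0.1  1.56 0.   1.35] w 0.0859
dxyz [-591.4 -586.7   31.1] len 833.6 spin 1.102
```

```bash
python3 -m pendant '[{"dx":-33,"dy":-33},{"dx":-33,"dy":-33},{"dx":-33,"dy":-33},{"dx":-33,"dy":-33},{"dx":-33,"dy":-33},{"dx":-33,"dy":-33},{"dx":-33,"dy":-33},{"dx":-33,"dy":-33}]'
python3 -m pendant '[{"dx":-33,"dy":-33},{"dx":-33,"dy":-33},{"dx":-33,"dy":-33},{"dx":-33,"dy":-33},{"dx":-33,"dy":-33},{"dx":-33,"dy":-33},{"dx":-33,"dy":-33},{"dx":-33,"dy":-33}]'
python3 -m pendant '[{"spin":0.14},{"spin":0.14},{"spin":0.14},{"spin":0.14},{"spin":0.14},{"spin":0.14},{"spin":0.14},{"spin":0.12}]'
python3 go.py .5795 -.118 .1 104.1
```

```text
t 0.1 pos [0.1324 0.5849 0.2306] yaw 167.23 tilt [-5.0e-04 -1.1e-03 -1.0e+00] F [-0.31 -0.24 -0.49] M [ 0.012 -0.054 -0.021] j [1.13 0.1  0.1  1.56 0.   1.35] w 0.0859
dxyz [-591.4 -586.5  131.1] len 843.2 spin 1.102invalid input
invalid input
invalid input
```

Perhaps every key is required in each row.

```bash
python3 -m pendant '[{"claw":1,"dx":-33,"dy":-33,"dz":0,"spin":0},{"claw":1,"dx":-33,"dy":-33,"dz":0,"spin":0},{"claw":1,"dx":-33,"dy":-33,"dz":0,"spin":0},{"claw":1,"dx":-33,"dy":-33,"dz":0,"spin":0},{"claw":1,"dx":-33,"dy":-33,"dz":0,"spin":0},{"claw":1,"dx":-33,"dy":-33,"dz":0,"spin":0},{"claw":1,"dx":-33,"dy":-33,"dz":0,"spin":0},{"claw":1,"dx":-33,"dy":-33,"dz":0,"spin":0}]'
python3 go.py .5795 -.118 .1 104.1
```

```text
time_s: 0.9
eef_pos: [0.3322, 0.2677, 0.2311]
tool_rot: [0.111, 0.994, 0.0, 0.0]
ft_force: [0.5, -0.1, -0.3]
grip_width: 0.0857
grip_force: 0.0
t 0.9 pos [0.3322 0.2677 0.2311] yaw 167.25 tilt [ 2.e-04  2.e-04 -1.e+00] F [ 0.53 -0.13 -0.29] M [ 0.042 -0.024  0.029] j [ 0.37 -0.43 -0.39  1.62  0.    0.59] w 0.0857
dxyz [-326.3 -321.7  131.1] len 476.6 spin 1.102
```

```bash
python3 -m pendant '[{"claw":1,"dx":-33,"dy":-33,"dz":0,"spin":0},{"claw":1,"dx":-33,"dy":-33,"dz":0,"spin":0},{"claw":1,"dx":-33,"dy":-33,"dz":0,"spin":0},{"claw":1,"dx":-33,"dy":-33,"dz":0,"spin":0},{"claw":1,"dx":-33,"dy":-33,"dz":0,"spin":0},{"claw":1,"dx":-33,"dy":-33,"dz":0,"spin":0},{"claw":1,"dx":-33,"dy":-33,"dz":0,"spin":0},{"claw":1,"dx":-33,"dy":-33,"dz":0,"spin":0}]'
python3 -m pendant '[{"claw":1,"dx":0,"dy":0,"dz":0,"spin":0.14},{"claw":1,"dx":0,"dy":0,"dz":0,"spin":0.14},{"claw":1,"dx":0,"dy":0,"dz":0,"spin":0.14},{"claw":1,"dx":0,"dy":0,"dz":0,"spin":0.14},{"claw":1,"dx":0,"dy":0,"dz":0,"spin":0.14},{"claw":1,"dx":0,"dy":0,"dz":0,"spin":0.14},{"claw":1,"dx":0,"dy":0,"dz":0,"spin":0.14},{"claw":1,"dx":0,"dy":0,"dz":0,"spin":0.12}]' >/dev/null
python3 go.py .5795 -.118 .1 104.1
```

```text
time_s: 1.7
eef_pos: [0.5314, -0.0483, 0.2309]
tool_rot: [0.111, 0.994, 0.0, -0.0]
ft_force: [0.2, 0.0, 0.5]
grip_width: 0.0854
grip_force: 0.0
t 2.5 pos [ 0.5307 -0.0464  0.2309] yaw 103.89 tilt [-7.e-04  3.e-04 -1.e+00] F [ 0.36 -0.38  0.58] M [-0.004 -0.015 -0.027] j [-0.33 -0.1  -0.11  1.56  0.    1.  ] w 0.085
dxyz [-81.3  30.3 130.8] len 157.0 spin -0.004
```

```bash
python3 -m pendant '[{"claw":1,"dx":-27,"dy":10,"dz":0,"spin":0},{"claw":1,"dx":-27,"dy":10,"dz":0,"spin":0},{"claw":1,"dx":-27.3,"dy":10.3,"dz":0,"spin":0},{"claw":0.2,"dx":0,"dy":0,"dz":45,"spin":0},{"claw":0.2,"dx":0,"dy":0,"dz":45,"spin":0},{"claw":0.2,"dx":0,"dy":0,"dz":40,"spin":0},{"claw":0.2,"dx":0,"dy":0,"dz":0,"spin":0},{"claw":0.2,"dx":0,"dy":0,"dz":0,"spin":0}]'
python3 go.py .5795 -.118 .034 104.1
python3 - <<'E'
from h import *
im,d=env.get_image('scene'); cv2.imwrite('pics/s1.png',cv2.resize(im[170:330,180:400,::-1],None,fx=3.6,fy=3.6,interpolation=cv2.INTER_CUBIC))
E
```

```text
time_s: 3.3
eef_pos: [0.5798, -0.1176, 0.1017]
tool_rot: [0.614, 0.789, -0.0, -0.001]
ft_force: [-0.4, -0.5, 2.0]
grip_width: 0.0515
grip_force: 0.0
t 3.3 pos [ 0.5798 -0.1176  0.1017] yaw 104.21 tilt [-1.1e-03  6.0e-04 -1.0e+00] F [-0.36 -0.52  1.95] M [ 0.029  0.025 -0.021] j [-0.42  0.1  -0.15  1.33  0.    0.9 ] w 0.0515
dxyz [-0.4 -0.3 67.7] len 67.7 spin 0.002
```

View pics/s1.png

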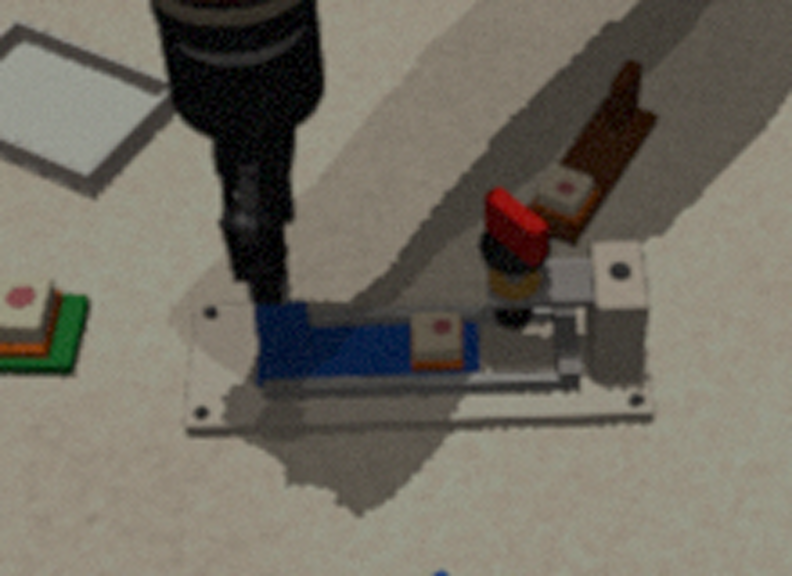

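The gripper is above the tab, with the tip at about (265,300) over the tab at (280,320). The path is free, so I go down and grip.

```bash
python3 -m pendant '[{"claw":0.2,"dx":0,"dy":0,"dz":30,"spin":0},{"claw":0.2,"dx":0,"dy":0,"dz":30,"spin":0},{"claw":0.2,"dx":0,"dy":0,"dz":8,"spin":0},{"claw":0.2,"dx":0,"dy":0,"dz":0,"spin":0},{"claw":-0.5,"dx":0,"dy":0,"dz":0,"spin":0},{"claw":-1,"dx":0,"dy":0,"dz":0,"spin":0},{"claw":-1,"dx":0,"dy":0,"dz":0,"spin":0},{"claw":-1,"dx":0,"dy":0,"dz":0,"spin":0}]'
python3 -m pendant '[{"claw":-1,"dx":0,"dy":0,"dz":0,"spin":0},{"claw":-1,"dx":0,"dy":0,"dz":0,"spin":0},{"claw":-1,"dx":0,"dy":0,"dz":0,"spin":0}]'
python3 go.py .5795 -.118 .034 104.1
```

```text
time_s: 4.15
eef_pos: [0.5806, -0.1184, 0.035]
tool_rot: [0.614, 0.789, -0.0, 0.001]
ft_force: [-4.4, -0.2, 7.1]
grip_width: 0.0109
grip_force: 59.3
time_s: 4.45
eef_pos: [0.5806, -0.1184, 0.035]
tool_rot: [0.614, 0.789, -0.0, 0.001]
ft_force: [-3.4, -0.7, 6.7]
grip_width: 0.0108
grip_force: 59.3
t 4.45 pos [ 0.5806 -0.1184  0.035 ] yaw 104.2 tilt [ 9.0e-04 -1.2e-03 -1.0e+00] F [-3.37 -0.73  6.74] M [-0.158  0.812  0.014] j [-0.42  0.14 -0.22  1.21 -0.    0.9 ] w 0.0108
dxyz [ 0.6 -0.9  1. ] len 1.5 spin 0.002
```

Gripped. Now slide along tool +x.

```bash
python3 -m pendant '[{"claw":-1,"dx":5,"dy":0,"dz":0,"spin":0},{"claw":-1,"dx":6,"dy":0,"dz":0,"spin":0},{"claw":-1,"dx":6,"dy":0,"dz":0,"spin":0},{"claw":-1,"dx":6,"dy":0,"dz":0,"spin":0},{"claw":-1,"dx":6,"dy":0,"dz":0,"spin":0},{"claw":-1,"dx":5,"dy":0,"dz":0,"spin":0},{"claw":-1,"dx":4,"dy":0,"dz":0,"spin":0},{"claw":-1,"dx":0,"dy":0,"dz":0,"spin":0}]'
python3 go.py .5682 -.0754 .034 104.1
python3 -m pendant '[{"claw":-1,"dx":2,"dy":0,"dz":0,"spin":0},{"claw":-1,"dx":2,"dy":0,"dz":0,"spin":0},{"claw":-1,"dx":0,"dy":0,"dz":0,"spin":0}]'
python3 -m pendant '[{"claw":-1,"dx":1,"dy":0,"dz":0,"spin":0},{"claw":-1,"dx":0,"dy":0,"dz":0,"spin":0}]'
python3 -m pendant '[{"claw":-1,"dx":1,"dy":0,"dz":0,"spin":0},{"claw":-1,"dx":0,"dy":0,"dz":0,"spin":0}]'
python3 go.py .5682 -.0754 .034 104.1
```

```text
time_s: 5.25
eef_pos: [0.5714, -0.0819, 0.035]
tool_rot: [0.614, 0.789, -0.001, 0.001]
ft_force: [-3.5, -3.3, 5.8]
grip_width: 0.0113
grip_force: 59.2
t 5.25 pos [ 0.5714 -0.0819  0.035 ] yaw 104.17 tilt [ 0.0013 -0.0025 -1.    ] F [-3.5  -3.3   5.84] M [-0.635  0.723 -0.133] j [-0.37  0.09 -0.27  1.2  -0.    0.96] w 0.0113
dxyz [ 7.1 -1.5  1. ] len 7.3 spin 0.001
time_s: 5.55
eef_pos: [0.5705, -0.0784, 0.035]
tool_rot: [0.615, 0.789, -0.001, 0.001]
ft_force: [-3.4, -5.7, 4.5]
grip_width: 0.0112
grip_force: 59.1
time_s: 5.75
eef_pos: [0.5703, -0.0777, 0.035]
tool_rot: [0.615, 0.789, -0.001, 0.001]
ft_force: [-2.9, -5.1, 4.0]
grip_width: 0.011
grip_force: 59.0
time_s: 5.95
eef_pos: [0.5701, -0.0768, 0.035]
tool_rot: [0.615, 0.789, -0.001, 0.002]
ft_force: [-1.4, -5.8, 4.5]
grip_width: 0.0109
grip_force: 59.0
t 5.95 pos [ 0.5701 -0.0768  0.035 ] yaw 104.15 tilt [ 0.0015 -0.0032 -1.    ] F [-1.43 -5.82  4.47] M [-1.15   0.595 -0.111] j [-0.36  0.09 -0.28  1.2  -0.    0.96] w 0.0109
dxyz [ 1.8 -1.5  1. ] len 2.6 spin 0.001
```

```bash
for i in 1 ; do python3 -m pendant '[{"claw":-1,"dx":1,"dy":0,"dz":0,"spin":0},{"claw":-1,"dx":0,"dy":0,"dz":0,"spin":0}]'
python3 -m pendant '[{"claw":-1,"dx":1,"dy":0,"dz":0,"spin":0},{"claw":-1,"dx":0,"dy":0,"dz":0,"spin":0}]'
python3 -m pendant '[{"claw":-1,"dx":1,"dy":0,"dz":0,"spin":0},{"claw":-1,"dx":0,"dy":0,"dz":0,"spin":0}]'; done | grep -E "eef|ft"; python3 go.py .5682 -.0754 .034 104.1
```

```text
eef_pos: [0.5699, -0.0758, 0.035]
ft_force: [-3.0, -6.2, 4.8]
eef_pos: [0.5698, -0.0753, 0.035]
ft_force: [-2.7, -9.4, 3.1]
eef_pos: [0.5698, -0.0753, 0.0352]
ft_force: [-2.0, -12.4, 2.5]
t 6.55 pos [ 0.5698 -0.0753  0.0352] yaw 104.1 tilt [ 0.0022 -0.0058 -1.    ] F [ -1.97 -12.39   2.48] M [-2.463  0.402 -0.089] j [-0.36  0.08 -0.28  1.2  -0.    0.97] w 0.011
dxyz [ 0.3 -1.6  1.2] len 2.0 spin -0.0
```

The carrier stopped where predicted and the force rose. Release and go up.

```bash
python3 -m pendant '[{"claw":-1,"dx":1,"dy":0,"dz":0,"spin":0},{"claw":-1,"dx":0,"dy":0,"dz":0,"spin":0},{"claw":0.2,"dx":0,"dy":0,"dz":0,"spin":0},{"claw":0.2,"dx":0,"dy":0,"dz":0,"spin":0},{"claw":0.2,"dx":0,"dy":0,"dz":0,"spin":0},{"claw":0.2,"dx":0,"dy":0,"dz":0,"spin":0}]'
python3 -m pendant '[{"claw":0.2,"dx":-2,"dy":0,"dz":-20,"spin":0},{"claw":0.2,"dx":0,"dy":0,"dz":-45,"spin":0},{"claw":0.2,"dx":0,"dy":0,"dz":-45,"spin":0},{"claw":0.2,"dx":0,"dy":0,"dz":-45,"spin":0},{"claw":0.2,"dx":0,"dy":0,"dz":-30,"spin":0},{"claw":0.2,"dx":0,"dy":0,"dz":0,"spin":0.14},{"claw":0.2,"dx":0,"dy":0,"dz":0,"spin":0}]'
python3 m.py 2; python3 go.py .5475 .010 .16 235
```

```text
time_s: 7.15
eef_pos: [0.5684, -0.0709, 0.0334]
tool_rot: [0.614, 0.789, 0.0, -0.0]
ft_force: [0.5, 0.6, 0.1]
grip_width: 0.0513
grip_force: 0.0
time_s: 7.85
eef_pos: [0.5694, -0.0732, 0.2193]
tool_rot: [0.669, 0.744, 0.0, 0.001]
ft_force: [0.5, 0.1, -0.1]
grip_width: 0.0515
grip_force: 0.0
top bench z 0.6951258398535768
wing 63 med [ 0.5459 -0.0152  0.4224] lo [ 0.4786 -0.1123  0.135 ] hi [0.6149 0.0262 0.7114] ang 96.4 [0.1175 0.1544]
tab 54 med [ 0.5709 -0.0154  0.6868] lo [ 0.5531 -0.0228  0.674 ] hi [ 0.5934 -0.0095  0.6975] ang 161.4 [0.0014 0.0443]
plate 0
base 526 med [0.5647 0.053  0.0122] lo [ 0.4867 -0.0123  0.0064] hi [0.7125 0.095  0.0187] ang 158.1 [0.0663 0.2145]
((0.604926347732544, 0.04396034777164459), (0.08475686609745026, 0.25764718651771545), 66.09602355957031)
scene bench z 
wing 89 med [0.5485 0.0103 0.1381] lo [ 0.5359 -0.0059  0.1356] hi [0.56   0.0259 0.1405] ang 55.6 [0.012  0.0383]
tab 21 med [ 0.5718 -0.0736  0.0607] lo [ 0.566  -0.0884  0.0561] hi [ 0.5779 -0.0617  0.0637] ang 98.9 [0.0098 0.0336]
plate 377 med [ 0.5597 -0.0333  0.0198] lo [ 0.537  -0.0867  0.0168] hi [0.5822 0.0314 0.0241] ang 107.6 [0.0361 0.0845]
base 2677 med [ 0.5804 -0.065   0.0128] lo [ 0.5193 -0.1736  0.0074] hi [0.6304 0.0861 0.0197] ang 97.2 [0.0915 0.2702]
t 7.95 pos [ 0.5686 -0.0729  0.2175] yaw 96.41 tilt [-1.e-03  6.e-04 -1.e+00] F [-0.74  0.2  -0.29] M [ 0.007 -0.005  0.028] j [-0.36  0.02 -0.01  1.54  0.    1.1 ] w 0.0513
dxyz [ 84.7 -11.6  57.6] len 103.1 spin -2.419
```

```bash
python3 -m pendant '[{"claw":0.2,"dx":42,"dy":-6,"dz":0,"spin":-0.14},{"claw":0.2,"dx":0,"dy":0,"dz":0,"spin":-0.14},{"claw":0.2,"dx":0,"dy":0,"dz":0,"spin":-0.14},{"claw":0.2,"dx":0,"dy":0,"dz":0,"spin":-0.14},{"claw":0.2,"dx":0,"dy":0,"dz":0,"spin":-0.14},{"claw":0.2,"dx":0,"dy":0,"dz":0,"spin":-0.14},{"claw":0.2,"dx":0,"dy":0,"dz":0,"spin":-0.14},{"claw":0.2,"dx":0,"dy":0,"dz":0,"spin":-0.14}]' >/dev/null
python3 -m pendant '[{"claw":0.2,"dx":0,"dy":0,"dz":0,"spin":-0.14},{"claw":0.2,"dx":0,"dy":0,"dz":0,"spin":-0.14},{"claw":0.2,"dx":0,"dy":0,"dz":0,"spin":-0.14},{"claw":0.2,"dx":0,"dy":0,"dz":0,"spin":-0.14},{"claw":0.2,"dx":0,"dy":0,"dz":0,"spin":-0.14},{"claw":0.2,"dx":0,"dy":0,"dz":0,"spin":-0.14},{"claw":0.2,"dx":0,"dy":0,"dz":0,"spin":-0.14},{"claw":0.2,"dx":0,"dy":0,"dz":0,"spin":-0.14}]' >/dev/null
python3 -m pendant '[{"claw":0.2,"dx":0,"dy":0,"dz":0,"spin":-0.14},{"claw":0.2,"dx":0,"dy":0,"dz":0,"spin":-0.03},{"claw":0.2,"dx":0,"dy":0,"dz":0,"spin":0}]'
python3 go.py .5475 .010 .16 235
```

```text
time_s: 9.85
eef_pos: [0.558, -0.0319, 0.2175]
tool_rot: [-0.456, 0.89, 0.001, -0.0]
ft_force: [-0.4, -1.1, -0.2]
grip_width: 0.0516
grip_force: 0.0
t 9.85 pos [ 0.558  -0.0319  0.2175] yaw -125.76 tilt [-1.2e-03  5.0e-04 -1.0e+00] F [-0.42 -1.1  -0.21] M [ 0.005 -0.013  0.05 ] j [-0.29 -0.02 -0.06  1.54  0.   -1.24] w 0.0516
dxyz [-27.9  33.   57.5] len 71.9 spin -0.013
```

```bash
python3 -m pendant '[{"claw":0,"dx":-28,"dy":33,"dz":0,"spin":-0.013},{"claw":0,"dx":0,"dy":0,"dz":20,"spin":0},{"claw":0,"dx":0,"dy":0,"dz":37,"spin":0},{"claw":0,"dx":0,"dy":0,"dz":0,"spin":0}]'
python3 - <<'E'
from h import *
im,d=env.get_image('scene'); cv2.imwrite('pics/s2.png',cv2.resize(im[170:330,180:400,::-1],None,fx=3.6,fy=3.6,interpolation=cv2.INTER_CUBIC))
E
python3 go.py .5475 .010 .115 235
```

```text
time_s: 10.25
eef_pos: [0.5451, 0.0108, 0.1564]
tool_rot: [-0.461, 0.887, 0.002, -0.003]
ft_force: [-0.6, -0.3, -0.5]
grip_width: 0.043
grip_force: 0.0
t 10.3 pos [0.5462 0.0104 0.1592] yaw -125.06 tilt [-0.0047  0.0012 -1.    ] F [ 1.12 -0.44  0.13] M [-0.009 -0.031 -0.008] j [-0.22 -0.06 -0.2   1.44  0.   -1.18] w 0.0426
dxyz [-0.5 -1.5 44.2] len 44.2 spin -0.001
```

View pics/s2.png

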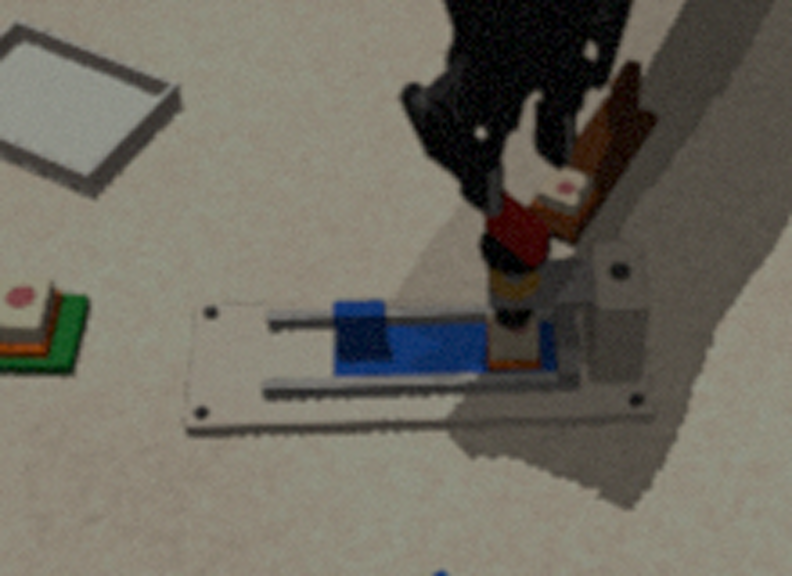

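The block now sits under the pad at (513,340), the carrier is at the stop, and the open fingers straddle the wing at (515,225). Descending.

```bash
python3 -m pendant '[{"claw":0,"dx":0,"dy":0,"dz":0,"spin":0},{"claw":0,"dx":0,"dy":0,"dz":0,"spin":0}]' >/dev/null; python3 go.py .5475 .010 .115 235
python3 -m pendant '[{"claw":0,"dx":0,"dy":0,"dz":15,"spin":0},{"claw":0,"dx":0,"dy":0,"dz":15,"spin":0},{"claw":0,"dx":0,"dy":0,"dz":14,"spin":0},{"claw":0,"dx":0,"dy":0,"dz":0,"spin":0},{"claw":0,"dx":0,"dy":0,"dz":0,"spin":0},{"claw":0,"dx":0,"dy":0,"dz":0,"spin":0}]' >/dev/null
python3 go.py .5475 .010 .115 235
```

```text
t 10.5 pos [0.5489 0.0095 0.1633] yaw -125.03 tilt [ 2.5e-03 -5.0e-04 -1.0e+00] F [-0.28  0.3   0.26] M [-0.036  0.003  0.008] j [-0.22 -0.06 -0.19  1.44  0.   -1.18] w 0.0429
dxyz [ 0.5  1.6 48.3] len 48.3 spin -0.001
t 11.1 pos [0.5483 0.0099 0.1178] yaw -124.98 tilt [ 7.e-04 -1.e-04 -1.e+00] F [ 0.24 -0.41  1.43] M [ 0.009 -0.016  0.012] j [-0.22 -0.04 -0.26  1.35  0.   -1.18] w 0.0427
dxyz [0.3 0.7 2.8] len 2.9 spin 0.0
```

```bash
python3 -m pendant '[{"claw":0,"dx":0,"dy":0.5,"dz":2.5,"spin":0},{"claw":-0.3,"dx":0,"dy":0,"dz":0,"spin":0},{"claw":-0.5,"dx":0,"dy":0,"dz":0,"spin":0},{"claw":-0.6,"dx":0,"dy":0,"dz":0,"spin":0},{"claw":-0.8,"dx":0,"dy":0,"dz":0,"spin":0},{"claw":-1,"dx":0,"dy":0,"dz":0,"spin":0},{"claw":-1,"dx":0,"dy":0,"dz":0,"spin":0},{"claw":-1,"dx":0,"dy":0,"dz":0,"spin":0}]' 
python3 go.py .5475 .010 .115 235
```

```text
time_s: 11.9
eef_pos: [0.5469, 0.0107, 0.1147]
tool_rot: [-0.462, 0.887, 0.001, -0.0]
ft_force: [-4.9, 2.9, 2.0]
grip_width: 0.0111
grip_force: 60.5
t 11.9 pos [0.5469 0.0107 0.1147] yaw -124.97 tilt [-0.0012  0.001  -1.    ] F [-4.86  2.95  1.96] M [0.666 0.847 0.021] j [-0.22 -0.04 -0.27  1.35  0.   -1.18] w 0.0111
dxyz [ 0.3 -0.9 -0.3] len 1.0 spin 0.001
```

```bash
python3 -m pendant '[{"claw":-1,"dx":0,"dy":1.2,"dz":0,"spin":0},{"claw":-1,"dx":0,"dy":0,"dz":0,"spin":0}]' >/dev/null; python3 go.py .5475 .010 .115 235
python3 -m pendant '[{"claw":-1,"dx":0,"dy":0,"dz":0.4,"spin":0.1},{"claw":-1,"dx":0,"dy":0,"dz":0.4,"spin":0.1},{"claw":-1,"dx":0,"dy":0,"dz":0.4,"spin":0.1},{"claw":-1,"dx":0,"dy":0,"dz":0.4,"spin":0.1},{"claw":-1,"dx":0,"dy":0,"dz":0,"spin":0}]' >/dev/null; python3 go.py .5475 .010 .115 235
```

```text
t 12.1 pos [0.5467 0.0109 0.115 ] yaw -124.99 tilt [ 5.e-04 -1.e-04 -1.e+00] F [-0.22  0.5   1.01] M [ 0.121  0.201 -0.042] j [-0.22 -0.05 -0.27  1.35 -0.   -1.18] w 0.011
dxyz [ 0.3 -1.1 -0. ] len 1.2 spin 0.0
t 12.6 pos [0.5469 0.0105 0.1133] yaw -148.0 tilt [ 7.e-04 -6.e-04 -1.e+00] F [ 0.61 -0.68  1.65] M [-0.268 -0.03  -0.083] j [-0.22 -0.05 -0.27  1.35 -0.   -0.78] w 0.0107
dxyz [-0.2 -0.8 -1.7] len 1.8 spin -0.401
```

```bash
python3 -m pendant '[{"claw":-1,"dx":0,"dy":0,"dz":0.4,"spin":0.1},{"claw":-1,"dx":0,"dy":0,"dz":0.4,"spin":0.1},{"claw":-1,"dx":0,"dy":0,"dz":0.4,"spin":0.1},{"claw":-1,"dx":0,"dy":0,"dz":0.4,"spin":0.1},{"claw":-1,"dx":0,"dy":0,"dz":0,"spin":0}]' >/dev/null; python3 go.py .5475 .010 .115 235 | head -1
python3 -m pendant '[{"claw":-1,"dx":0,"dy":0,"dz":0.4,"spin":0.1},{"claw":-1,"dx":0,"dy":0,"dz":0.4,"spin":0.1},{"claw":-1,"dx":0,"dy":0,"dz":0.4,"spin":0.1},{"claw":-1,"dx":0,"dy":0,"dz":0.4,"spin":0.1},{"claw":-1,"dx":0,"dy":0,"dz":0,"spin":0}]' >/dev/null; python3 go.py .5475 .010 .115 235 |head -1
```

```text
t 13.1 pos [0.547  0.0102 0.1118] yaw -170.78 tilt [ 9.0e-04 -1.3e-03 -1.0e+00] F [ 0.15 -4.63  1.49] M [-0.93  -0.087 -0.055] j [-0.22 -0.05 -0.27  1.34 -0.   -0.38] w 0.0107
t 13.6 pos [0.5469 0.0099 0.1102] yaw 166.33 tilt [ 5.e-04 -2.e-03 -1.e+00] F [-0.9  -5.91  1.06] M [-1.363  0.12  -0.07 ] j [-0.22 -0.05 -0.27  1.34 -0.    0.02] w 0.0108
```

```bash
python3 -m pendant '[{"claw":-1,"dx":0.5,"dy":-1.3,"dz":0,"spin":0},{"claw":-1,"dx":0,"dy":0,"dz":0,"spin":0}]' >/dev/null; python3 go.py .5475 .010 .115 235 |head -1
python3 -m pendant '[{"claw":-1,"dx":0,"dy":0,"dz":0.4,"spin":0.1},{"claw":-1,"dx":0,"dy":0,"dz":0.4,"spin":0.1},{"claw":-1,"dx":0,"dy":0,"dz":0.4,"spin":0.1},{"claw":-1,"dx":0,"dy":0,"dz":0.4,"spin":0.1},{"claw":-1,"dx":0,"dy":0,"dz":0,"spin":0}]' >/dev/null; python3 go.py .5475 .010 .115 235 | head -1
python3 -m pendant '[{"claw":-1,"dx":0,"dy":0,"dz":0.4,"spin":0.1},{"claw":-1,"dx":0,"dy":0,"dz":0,"spin":0}]' >/dev/null; python3 go.py .5475 .010 .115 235 |head -1
```

```text
t 13.8 pos [0.5466 0.0096 0.1104] yaw 166.43 tilt [ 2.e-03  1.e-04 -1.e+00] F [ 4.21 -2.11 -0.07] M [-0.401 -0.9   -0.058] j [-0.22 -0.05 -0.28  1.34  0.    0.01] w 0.0107
t 14.3 pos [0.5464 0.0094 0.1087] yaw 143.36 tilt [ 1.3e-03 -7.0e-04 -1.0e+00] F [ 3.75 -3.16  1.69] M [-0.893 -0.742 -0.08 ] j [-0.22 -0.05 -0.28  1.34 -0.    0.42] w 0.0108
t 14.5 pos [0.5463 0.0093 0.1083] yaw 137.68 tilt [ 1.1e-03 -7.0e-04 -1.0e+00] F [ 3.99 -4.02  0.29] M [-1.023 -0.659 -0.087] j [-0.22 -0.05 -0.28  1.34 -0.    0.52] w 0.011
```

```bash
python3 -m pendant '[{"claw":-1,"dx":-1,"dy":0,"dz":0,"spin":0},{"claw":-1,"dx":0,"dy":0,"dz":0,"spin":0}]' >/dev/null; python3 go.py .5475 .010 .115 235 |head -1
python3 -m pendant '[{"claw":-1,"dx":0,"dy":0,"dz":0.4,"spin":0.1},{"claw":-1,"dx":0,"dy":0,"dz":0,"spin":0}]' >/dev/null; python3 go.py .5475 .010 .115 235 |head -1
python3 -m pendant '[{"claw":-1,"dx":0,"dy":0,"dz":0.4,"spin":0.1},{"claw":-1,"dx":0,"dy":0,"dz":0,"spin":0}]' >/dev/null; python3 go.py .5475 .010 .115 235 |head -1
python3 -m pendant '[{"claw":-1,"dx":0,"dy":0,"dz":0,"spin":0}]' >/dev/null; python3 go.py .5475 .010 .115 235 |head -1
```

```text
t 14.7 pos [0.5464 0.0092 0.108 ] yaw 137.77 tilt [-2.e-04  4.e-04 -1.e+00] F [ 0.75 -2.61  2.79] M [-0.508 -0.193 -0.051] j [-0.22 -0.04 -0.28  1.34  0.    0.51] w 0.0108
t 14.9 pos [0.5463 0.0091 0.1075] yaw 131.89 tilt [-4.e-04  1.e-04 -1.e+00] F [ 0.5  -1.46  1.79] M [-0.565 -0.009 -0.09 ] j [-0.22 -0.04 -0.28  1.34  0.    0.62] w 0.0111
t 15.1 pos [0.5463 0.0091 0.1071] yaw 126.26 tilt [-5.e-04  1.e-04 -1.e+00] F [-0.53 -1.66  2.63] M [-0.585  0.117 -0.08 ] j [-0.22 -0.04 -0.28  1.34 -0.    0.72] w 0.0107
t 15.2 pos [0.5463 0.0091 0.1071] yaw 126.41 tilt [-5.e-04  1.e-04 -1.e+00] F [-0.59 -2.84  2.37] M [-0.58   0.232 -0.062] j [-0.22 -0.04 -0.28  1.34 -0.    0.71] w 0.0106
```

```bash
python3 -m pendant '[{"claw":-1,"dx":0,"dy":0,"dz":0.4,"spin":0.1},{"claw":-1,"dx":0,"dy":0,"dz":0,"spin":0},{"claw":-1,"dx":0,"dy":0,"dz":0,"spin":0}]' >/dev/null; python3 go.py .5475 .010 .115 235 |head -1
python3 -m pendant '[{"claw":-1,"dx":0,"dy":0,"dz":0.4,"spin":0.1},{"claw":-1,"dx":0,"dy":0,"dz":0,"spin":0},{"claw":-1,"dx":0,"dy":0,"dz":0,"spin":0}]' >/dev/null; python3 go.py .5475 .010 .115 235 |head -1
python3 -m pendant '[{"claw":-1,"dx":0,"dy":0,"dz":0.0,"spin":0.0}]' >/dev/null; python3 go.py .5475 .010 .115 235 |head -1
```

```text
t 15.5 pos [0.5462 0.0091 0.1067] yaw 120.67 tilt [-6.e-04  1.e-04 -1.e+00] F [-1.35 -3.26  2.46] M [-0.627  0.56  -0.057] j [-0.22 -0.04 -0.28  1.34 -0.    0.81] w 0.0109
t 15.8 pos [0.5462 0.0091 0.1063] yaw 114.94 tilt [-8.e-04  0.e+00 -1.e+00] F [-3.12 -2.77  1.45] M [-0.745  0.85  -0.067] j [-0.22 -0.04 -0.28  1.33 -0.    0.91] w 0.0105
t 15.9 pos [0.5462 0.009  0.1062] yaw 114.86 tilt [-7.e-04  0.e+00 -1.e+00] F [-3.3  -2.15  2.35] M [-0.748  0.937 -0.021] j [-0.22 -0.04 -0.28  1.33 -0.    0.91] w 0.0104
```

```bash
for k in a; do
python3 -m pendant '[{"claw":-1,"dx":0,"dy":-0.5,"dz":0.4,"spin":0.1},{"claw":-1,"dx":0,"dy":0,"dz":0,"spin":0},{"claw":-1,"dx":0,"dy":0,"dz":0,"spin":0}]' |grep ft; python3 go.py .5475 .010 .115 235 |head -1
python3 -m pendant '[{"claw":-1,"dx":0,"dy":0,"dz":0.4,"spin":0.1},{"claw":-1,"dx":0,"dy":0,"dz":0,"spin":0}]' |grep ft; python3 -m pendant '[{"claw":-1,"dx":0,"dy":0,"dz":0.0,"spin":0.0}]' | grep ft; python3 go.py .5475 .010 .115 235 |head -1
done
```

```text
ft_force: [-2.5, -1.8, 0.7]
t 16.2 pos [0.546 0.009 0.106] yaw 109.17 tilt [-1.e-04  3.e-04 -1.e+00] F [-2.52 -1.83  0.72] M [-0.526  0.691 -0.065] j [-0.22 -0.05 -0.28  1.33  0.    1.01] w 0.0107
ft_force: [-2.8, -2.7, 2.0]
ft_force: [-2.8, -2.4, 3.1]
t 16.5 pos [0.546  0.009  0.1056] yaw 103.47 tilt [-2.e-04  2.e-04 -1.e+00] F [-2.84 -2.38  3.15] M [-0.453  0.901 -0.044] j [-0.22 -0.04 -0.28  1.33  0.    1.11] w 0.0113
```

```bash
for k in a; do
python3 -m pendant '[{"claw":-1,"dx":0,"dy":-0.3,"dz":0.4,"spin":0.1},{"claw":-1,"dx":0,"dy":0,"dz":0,"spin":0}]' |grep ft;python3 -m pendant '[{"claw":-1,"dx":0,"dy":0,"dz":0.0,"spin":0.0}]' | grep ft; python3 -m pendant '[{"claw":-1,"dx":0,"dy":0,"dz":0.0,"spin":0.0}]' | grep ft; python3 go.py .5475 .010 .115 235 |head -1
python3 -m pendant '[{"claw":-1,"dx":0,"dy":0,"dz":0.4,"spin":0.1},{"claw":-1,"dx":0,"dy":0,"dz":0,"spin":0}]' |grep ft; python3 -m pendant '[{"claw":-1,"dx":0,"dy":0,"dz":0.0,"spin":0.0}]' | grep ft;python3 -m pendant '[{"claw":-1,"dx":0,"dy":0,"dz":0.0,"spin":0.0}]' | grep ft; python3 go.py .5475 .010 .115 235 |head -1
done
```

```text
ft_force: [-3.1, -0.7, 2.3]
ft_force: [-1.9, -0.7, 2.1]
ft_force: [-2.1, -1.0, 1.7]
t 16.9 pos [0.5458 0.0089 0.1052] yaw 97.68 tilt [ 1.e-04  3.e-04 -1.e+00] F [-2.12 -0.98  1.65] M [-0.234  0.765 -0.007] j [-0.22 -0.05 -0.28  1.33  0.    1.21] w 0.0107
ft_force: [-3.9, -0.4, 2.4]
ft_force: [-3.6, -0.6, 2.8]
ft_force: [-3.5, -0.5, 4.1]
t 17.3 pos [0.5457 0.0089 0.1048] yaw 91.92 tilt [-1.e-04  3.e-04 -1.e+00] F [-3.48 -0.46  4.1 ] M [-0.07   0.925 -0.047] j [-0.22 -0.05 -0.28  1.33  0.    1.31] w 0.0112
```

```bash
for k in a; do
python3 -m pendant '[{"claw":-1,"dx":0,"dy":-0.5,"dz":0.4,"spin":0.1},{"claw":-1,"dx":0,"dy":0,"dz":0,"spin":0}]' |grep ft;python3 -m pendant '[{"claw":-1,"dx":0,"dy":0,"dz":0.0,"spin":0.0}]' | grep ft; python3 -m pendant '[{"claw":-1,"dx":0,"dy":0,"dz":0.0,"spin":0.0}]' | grep ft; python3 go.py .5475 .010 .115 235 |head -1
python3 -m pendant '[{"claw":-1,"dx":0,"dy":0,"dz":0.4,"spin":0.1},{"claw":-1,"dx":0,"dy":0,"dz":0,"spin":0}]' |grep ft; python3 -m pendant '[{"claw":-1,"dx":0,"dy":0,"dz":0.0,"spin":0.0}]' | grep ft;python3 -m pendant '[{"claw":-1,"dx":0,"dy":0,"dz":0.0,"spin":0.0}]' | grep ft; python3 go.py .5475 .010 .115 235 |head -1
done
```

```text
ft_force: [-2.6, -0.0, 5.2]
ft_force: [-2.3, 1.5, 5.0]
ft_force: [-3.1, 0.5, 5.0]
t 17.7 pos [0.5455 0.0089 0.1048] yaw 86.2 tilt [ 7.e-04  3.e-04 -1.e+00] F [-3.12  0.5   4.95] M [ 0.189  0.867 -0.014] j [-0.22 -0.05 -0.29  1.33  0.    1.41] w 0.0108
ft_force: [-5.2, 0.9, 8.5]
ft_force: [-5.3, 1.3, 8.6]
ft_force: [-4.2, 1.3, 8.4]
t 18.1 pos [0.5455 0.009  0.1048] yaw 80.48 tilt [ 8.e-04  3.e-04 -1.e+00] F [-4.19  1.27  8.42] M [ 0.189  1.257 -0.072] j [-0.22 -0.05 -0.29  1.33  0.    1.51] w 0.0111
```

Touch is clear: z stuck at 0.1048 and Fz rising from a turn of about 2.5 rad. I take back the last 0.8 mm of descent, then turn further without sinking.

```bash

python3 -m pendant '[{"claw":-1,"dx":0,"dy":-0.6,"dz":-0.8,"spin":0},{"claw":-1,"dx":0,"dy":0,"dz":0,"spin":0}]' |grep ft;python3 -m pendant '[{"claw":-1,"dx":0,"dy":0,"dz":0.0,"spin":0.0}]' | grep ft; python3 go.py .5475 .010 .115 235 |head -1
python3 -m pendant '[{"claw":-1,"dx":0,"dy":0,"dz":0,"spin":0.1},{"claw":-1,"dx":0,"dy":0,"dz":0,"spin":0.1},{"claw":-1,"dx":0,"dy":0,"dz":0,"spin":0}]' |grep ft; python3 -m pendant '[{"claw":-1,"dx":0,"dy":0,"dz":0.0,"spin":0.0}]' | grep ft;python3 -m pendant '[{"claw":-1,"dx":0,"dy":0,"dz":0.0,"spin":0.0}]' | grep ft; python3 go.py .5475 .010 .115 235 |head -1
```

```text
ft_force: [0.8, 0.6, 1.1]
ft_force: [2.2, 1.1, 0.5]
t 18.4 pos [0.5452 0.0089 0.1048] yaw 80.38 tilt [ 1.1e-03  3.0e-04 -1.0e+00] F [2.24 1.09 0.47] M [ 0.218 -0.322 -0.019] j [-0.22 -0.05 -0.29  1.33  0.    1.51] w 0.0108
ft_force: [2.3, 1.4, -0.2]
ft_force: [2.4, 1.7, 0.7]
ft_force: [3.0, 2.3, -0.3]
t 18.9 pos [0.545  0.009  0.1048] yaw 69.0 tilt [ 6.e-04  4.e-04 -1.e+00] F [ 3.05  2.3  -0.29] M [ 0.429 -0.529 -0.03 ] j [-0.22 -0.05 -0.29  1.33  0.    1.71] w 0.0107
```

```bash

python3 -m pendant '[{"claw":-1,"dx":0,"dy":0,"dz":0,"spin":0.1},{"claw":-1,"dx":0,"dy":0,"dz":0,"spin":0.12},{"claw":-1,"dx":0,"dy":0,"dz":0,"spin":0},{"claw":-1,"dx":0,"dy":0,"dz":0,"spin":0},{"claw":-1,"dx":0,"dy":0,"dz":0,"spin":0}]' |grep ft; python3 go.py .5475 .010 .115 235 |head -1
python3 -m pendant '[{"claw":0,"dx":0,"dy":0,"dz":0,"spin":0},{"claw":0,"dx":0,"dy":0,"dz":0,"spin":0},{"claw":0,"dx":0,"dy":0,"dz":0,"spin":0},{"claw":0,"dx":0,"dy":0,"dz":0,"spin":0}]'; python3 go.py .5475 .010 .115 235 |head -1
```

```text
ft_force: [2.3, 3.2, 1.1]
t 19.4 pos [0.5448 0.0091 0.1048] yaw 56.44 tilt [ 3.e-04  5.e-04 -1.e+00] F [2.27 3.18 1.13] M [ 0.79  -0.517  0.006] j [-0.22 -0.05 -0.29  1.33  0.    1.93] w 0.0107
time_s: 19.8
eef_pos: [0.5445, 0.0087, 0.1047]
tool_rot: [0.882, 0.471, -0.0, 0.0]
ft_force: [-0.8, -0.2, -0.2]
grip_width: 0.043
grip_force: 0.0
t 19.8 pos [0.5445 0.0087 0.1047] yaw 56.26 tilt [-3.e-04 -2.e-04 -1.e+00] F [-0.77 -0.23 -0.25] M [0.004 0.011 0.031] j [-0.22 -0.05 -0.29  1.33 -0.    1.94] w 0.043
```

```bash

python3 -m pendant '[{"claw":0,"dx":0,"dy":0,"dz":-15,"spin":0},{"claw":0,"dx":0,"dy":0,"dz":-40,"spin":0},{"claw":0,"dx":0,"dy":0,"dz":-45,"spin":0},{"claw":0,"dx":0,"dy":0,"dz":-45,"spin":0},{"claw":0,"dx":0,"dy":0,"dz":0,"spin":0},{"claw":0,"dx":0,"dy":0,"dz":0,"spin":0}]' |tail -4; python3 m.py 3 | tail -4
python3 - <<'E'
import cv2
im=cv2.imread('pics/scene3.png'); cv2.imwrite('pics/s3.png',cv2.resize(im[170:330,180:400],None,fx=3.6,fy=3.6,interpolation=cv2.INTER_CUBIC))
E
```

```text
tool_rot: [0.882, 0.471, 0.001, 0.001]
ft_force: [-1.4, -0.3, 0.3]
grip_width: 0.0425
grip_force: 0.0
wing 11 med [0.5465 0.0055 0.1278] lo [ 0.5367 -0.0071  0.1259] hi [0.56   0.0224 0.1299] ang 55.4 [0.0109 0.045 ]
tab 62 med [ 0.5711 -0.0747  0.0612] lo [ 0.565  -0.0873  0.0549] hi [ 0.5781 -0.0613  0.064 ] ang 102.9 [0.0114 0.0287]
plate 474 med [ 0.5602 -0.0387  0.0197] lo [ 0.5371 -0.0857  0.0157] hi [0.5831 0.0306 0.0241] ang 108.2 [0.0376 0.0893]
base 2473 med [ 0.5819 -0.0665  0.0123] lo [ 0.5181 -0.1743  0.0075] hi [0.63   0.0865 0.0194] ang 96.3 [0.0933 0.2792]
```

View pics/s3.png

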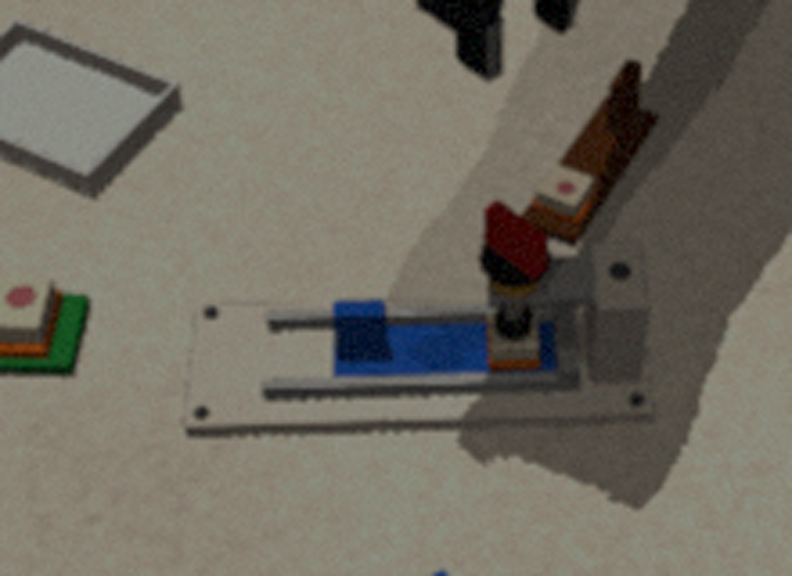

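The pad sits on the block at (513,330), the carrier is home, the wing has turned half a turn and sunk about 10 mm, and the gripper is clear above. I'm handing the job in.

```bash
python3 -c "
from workcell import env
print(env.job_done())"
```

```text
the job is handed in; nothing more can be done
None
```

I slid the carrier home against the end stop, turned the knob about 0.65 rad past pad touch (an estimated 10 N; the clamp force was not measured directly), let go and handed the job in; no verdict came back.

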